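Turn the two-faced chopping board over at the rail

ROBOT

A 7-joint arm with a two-finger parallel gripper is mounted at the origin on a cart in front of the work surface, level with it; the furniture and walls round the work are solid. World frame = base frame: x ahead of the robot, y to its left, z up, the work surface at z = 0. Lengths are in m, angles in rad, forces in N, time in s.
With the tool pointing down it reaches from about 0.35 to 0.9 m from the base axis. Payload 8.1 kg.
Tool frame: the origin (TCP) lies midway between the tips of the shut fingers; the grasp point (between the pads) lies 19 mm behind it; z points along the fingers, y is the direction in which the jaws open and shut (so a half turn about z gives the same grasp; the last joint's range is limited). The gripper opens to 92 mm and grips with 3 to 60 N. Pads are 19 mm wide; open, the fingers measure 130 mm over their backs; the gripper's body (75 mm by 190 mm) begins 47 mm behind the grasp point.
Start: joints at [1.205, 0.434, 0.025, 1.573, -0.012, 1.134, -0.075], TCP at [0.162, -0.604, 0.193] pointing down, gripper open.
Joint ranges: [-2.62, 2.62], [-0.44, 2.09], [-1.27, 1.32], [0.08, 2.57], [-1.32, 4.46], [0.12, 2], [-2.74, 2.74]. Speed limits (rad/s): [2.22, 2.22, 3.01, 3.01, 3.14, 3.14, 3.14].

INTERFACE

Orientations are given as a rotation vector (axis times angle).
In Python, from bench import arm gives the robot as it stands. The module is installed in compiled form; this text tells all that it offers.
- The arm moves only by the tool arm_command, never from a script. Its argument "targets" is text: rows parted by semicolons, each of 7 numbers parted by spaces: the shift along the tool's x, y, z in m, then the turn, a rotation vector about the tool's x, y, z in degrees, then the closure in counts, from 0 (fully open) to 255 (shut). A call has 1 to 10 rows; each row is the pose to reach, as a shift and turn from the pose commanded when the call began, along the tool's axes at that moment; what a row does not reach only later rows make up. A row lasts 1/8 s, in which the tool goes at most 62.5 mm and 10.7 degrees, less where a joint would pass 70% of its speed; a pose out of reach is approached as far as the arm can. A call with a gripper value outside its range is refused whole. The fingers move at their own pace and stop on an object; the grip force is fixed at half the most. Time passes only in rows, so rows that repeat a pose let the fingers close. It gives the time, the measured TCP pose, the force and the opening at its end, in the units of the state.
- arm.sense(): the state, without advancing time (a new reading comes with each control period).
- arm.read_camera(name): name is "side" or "top"; returns the picture (420x560x3 uint8, blue, green, red); there is no depth.
- arm.get_calibration(name): a dict with "mtx" (3x3 intrinsics, pixels), "D" ([k1, k2, p1, p2, k3] as OpenCV has them; the pictures are not rectified), "world_from_camera" (4x4, takes a point from camera to world coordinates). Camera axes: x right, y down, z forward; pixel columns grow to the right and rows downward; lengths in m; the calibration is good to about 2 mm. A picture is of the moment at which its call begins. get_calibration takes no time and is no camera call.
- arm.close_job(): hands the job in, once; it reports no verdict.
The state is a dict: "clock": time; "q": joint angles; "qvel": joint speeds; "joint_torque": joint torques, N m; "tool_pos": TCP position; "ee_rot": TCP orientation; "wrist_force": force on the tool from outside, world axes, zero at the start; "moment": the same for the moment, N m; "finger_gap": finger opening in m.
Only numpy, scipy, OpenCV 4.12 (cv2) and the standard library are available. Lean on these libraries where they do the work, as an engineer would, in place of code of your own. Each camera call takes 0.05 s, during which the arm holds its last target.

TASK

The small red-and-green chopping board leans on the steel rail with its red side up; turn it over so that it lies green side up. With the fingers, push its foot in towards the rail until it stands up nearly upright against the rail, then tip its top edge over towards you so that it comes down flat on the worktop just in front of the rail. Leave the yellow board leaning where it is, and do not move the spice jar or the timer.

Things in the scene. Friction and masses are not known exactly. Their poses are not given: they have to be found in the camera images.
- red_green_board: Loose flat board, 90 x 140 x 12 mm, about 0.23 kg, one face red, one green. Origin at its centre; z out of the red face, y along the 140 mm side (along the rail), x along the 90 mm side: lower edge at x = -45 mm, upper at +45. At first it leans 48 degrees from level, red up, green back on the rail's top edge, foot on the worktop 50 mm in front of the rail. Only friction holds it.
- yellow_white_board: Bystander: loose board of the same size and axes, yellow face (+z) up, white back, leaning on the same rail in the same way, to the left or the right of the other, with at least 80 mm between them.
- rail: Fixed upright steel strip, 460 long, 56 high, 8 mm thick, with a 4 mm flange at its foot reaching 53 mm behind the front face. Origin on the worktop at the middle of the front face; x level, square to the face, away from the robot; y along it; z up. A board upright against it stands 34 mm above it. But for the boards, the worktop is clear 140 mm in front of it and 80 mm behind.
- spice_jar: Bystander: loose spice jar with a white cap, 47 mm across, 98 mm high, standing left of the rail. Origin at the centre of its underside.
- timer: Bystander: loose round kitchen timer, white with a red top, 64 mm across, 36 mm high, standing right of the rail. Origin at the centre of its underside.

How it is judged:
By the outcome, as a careful person would: the job done as asked, in the order asked, and still so for the second after the job is handed in, with the robot touching nothing.
It also fails if it takes over 38 s, if anything falls off the work surface, if the arm or the gripper's body presses on something with over 40 N, if the wrist force passes 120 N, or if a joint passes its speed limit or range.

## Working session

There is one attempt and no reset: what is moved stays moved. The work goes in short steps, Python scripts to look and compute and a tool call to move; the robot and the scene stay as the last step left them, time stands still between calls to the robot, and variables do not carry over. Pictures are saved under pics/ and viewed, and the job is handed in when it is done.

Besides the shell and the picture viewer there is one more tool, called after "Request:" as name(argument=value, ...) on one line, values as JSON. arm_command: Moves the arm, as the interface text tells. Its arguments: {"type":"object","properties":{"targets":{"type":"string"}},"required":["targets"]}

```bash
mkdir -p pics; ls; python3 - <<'E'
from bench import arm
import cv2
s=arm.sense();print(s)
for n in("side","top"):
    cv2.imwrite(f"pics/{n}0.png",arm.read_camera(n));print(arm.get_calibration(n))
E
```

```text
pics
{'clock': 0.0, 'q': array([ 1.20540389,  0.43522067,  0.02496768,  1.57410031, -0.01156098,
        1.13397486, -0.07509808]), 'qvel': array([-5.28810719e-04,  1.39705063e-03,  1.41976975e-03, -3.92618574e-05,
       -1.49574073e-03,  1.36896774e-04,  6.06444772e-04]), 'joint_torque': array([-1.94440017e-04, -6.67859387e+01,  9.85161178e-01, -3.14466977e+01,
       -6.04598341e-02,  4.30716283e-02,  1.51643935e-04]), 'tool_pos': array([ 0.16214622, -0.60302355,  0.19234514]), 'ee_rot': array([-3.11302140e+00, -4.11335858e-01,  5.90617493e-04]), 'wrist_force': array([ 0.34363436,  0.61884621, -0.38459705]), 'moment': array([0.03466013, 0.04395907, 0.00578075]), 'finger_gap': 0.09152147233606849}
{'mtx': array([[419.6011915 ,   0.        , 277.6013771 ],
       [  0.        , 419.6011915 , 212.06767802],
       [  0.        ,   0.        ,   1.        ]]), 'D': array([-0.0550985,  0.       ,  0.       ,  0.       ,  0.       ]), 'world_from_camera': array([[-0.95671308, -0.1292931 ,  0.26073623,  0.21758352],
       [-0.29088908,  0.39666439, -0.87065545,  1.13014316],
       [ 0.00914496, -0.90881277, -0.41710396,  0.58545394],
       [ 0.        ,  0.        ,  0.        ,  1.        ]])}
{'mtx': array([[424.55714851,   0.        , 272.91059573],
       [  0.        , 424.55714851, 203.92010813],
       [  0.        ,   0.        ,   1.        ]]), 'D': array([-0.07803344,  0.        ,  0.        ,  0.        ,  0.        ]), 'world_from_camera': array([[-7.85050441e-04, -9.88359792e-01,  1.52132526e-01,
         3.71294609e-01],
       [-9.99627097e-01, -3.37692824e-03, -2.70972809e-02,
         6.10459385e-02],
       [ 2.72956035e-02, -1.52097068e-01, -9.87988579e-01,
         1.24664147e+00],
       [ 0.00000000e+00,  0.00000000e+00,  0.00000000e+00,
         1.00000000e+00]])}
```

View pics/side0.png

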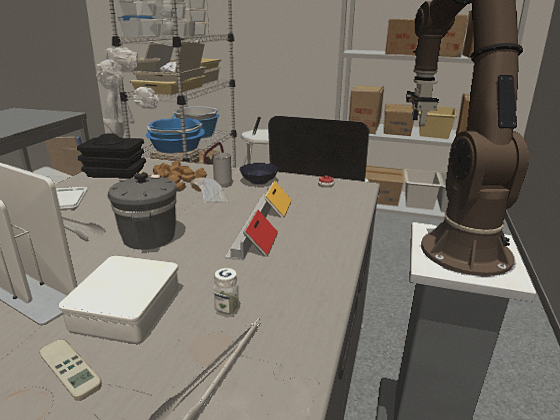

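View pics/top0.png

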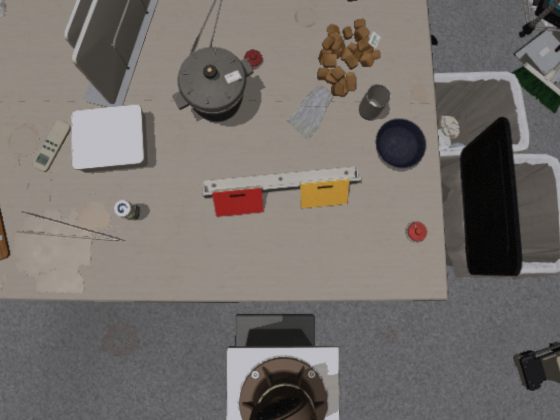

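The top view shows the red board at about (238,202), the yellow board at about (325,194), and the rail from (205,187) to (360,174). The jar is at (125,210) and the timer at (417,231). The side view shows the red board at about (262,233). Next I'll measure their positions.

```bash
cat > h.py <<'E'
import numpy as np, cv2
from bench import arm
def ray(n,uv):
    c=arm.get_calibration(n);p=cv2.undistortPoints(np.float64(uv).reshape(-1,1,2),c["mtx"],c["D"]).reshape(-1,2)
    T=c["world_from_camera"];d=np.c_[p,np.ones(len(p))]@T[:3,:3].T
    return T[:3,3],d
def plane(n,uv,z):
    o,d=ray(n,uv);return o+d*((z-o[2])/d[:,2])[:,None]
def tri(uvt,uvs):
    o1,d1=ray("top",uvt);o2,d2=ray("side",uvs);r=[]
    for a,b in zip(d1,d2):
        t=np.linalg.lstsq(np.c_[a,-b],o2-o1,rcond=None)[0];p=o1+a*t[0];q=o2+b*t[1];r.append(np.r_[(p+q)/2,np.linalg.norm(p-q)])
    return np.array(r)
def proj(n,P):
    c=arm.get_calibration(n);T=np.linalg.inv(c["world_from_camera"])
    return cv2.projectPoints(np.float64(P).reshape(-1,1,3),cv2.Rodrigues(T[:3,:3])[0],T[:3,3],c["mtx"],c["D"])[0].reshape(-1,2)
def mask(im,col):
    h=cv2.cvtColor(im,cv2.COLOR_BGR2HSV);H,S,V=cv2.split(h)
    if col=="red": return (((H<6)|(H>172))&(S>150)&(V>60)).astype(np.uint8)
    if col=="yellow": return ((H>14)&(H<30)&(S>150)&(V>100)).astype(np.uint8)
    if col=="green": return ((H>40)&(H<85)&(S>90)&(V>30)).astype(np.uint8)
def big(m,box):
    x0,y0,x1,y1=box;z=np.zeros_like(m);z[y0:y1,x0:x1]=m[y0:y1,x0:x1]
    cs=cv2.findContours(z,cv2.RETR_EXTERNAL,cv2.CHAIN_APPROX_NONE)[0]
    return max(cs,key=cv2.contourArea)
def quad(c):
    h=cv2.convexHull(c);
    k=cv2.approxPolyN(h,4,ensure_convex=True) if hasattr(cv2,"approxPolyN") else cv2.boxPoints(cv2.minAreaRect(h))
    return k.reshape(-1,2)
E
python3 - <<'E'
from h import *
np.set_printoptions(precision=4,suppress=True)
t=cv2.imread("pics/top0.png");s=cv2.imread("pics/side0.png")
for col,bt,bs in(("red",(190,170,290,235),(225,190,290,260)),("yellow",(280,165,370,225),(250,170,300,225))):
    print(col,quad(big(mask(t,col),bt)).tolist(),quad(big(mask(s,col),bs)).tolist())
cv2.imwrite("pics/z1.png",cv2.resize(t[160:225,195:370],None,fx=4.5,fy=4.5,interpolation=2))
cv2.imwrite("pics/z2.png",cv2.resize(s[170:265,220:300],None,fx=6,fy=6,interpolation=2))
E
```

```text
red [[263, 211], [216, 216], [211, 193], [261, 188]] [[277, 231], [267, 254], [245, 230], [258, 209]]
yellow [[346, 203], [301, 207], [301, 184], [349, 179]] [[291, 199], [284, 216], [266, 195], [274, 180]]
```

View pics/z1.png

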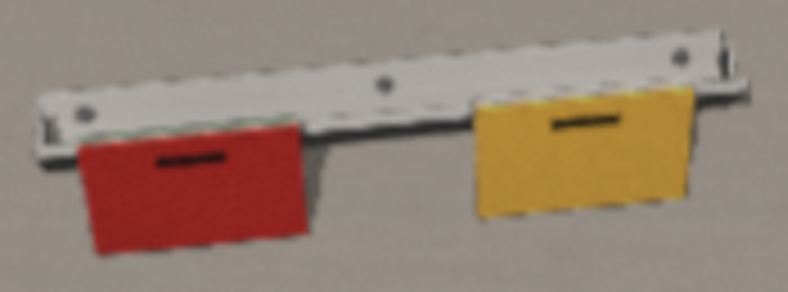

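View pics/z2.png

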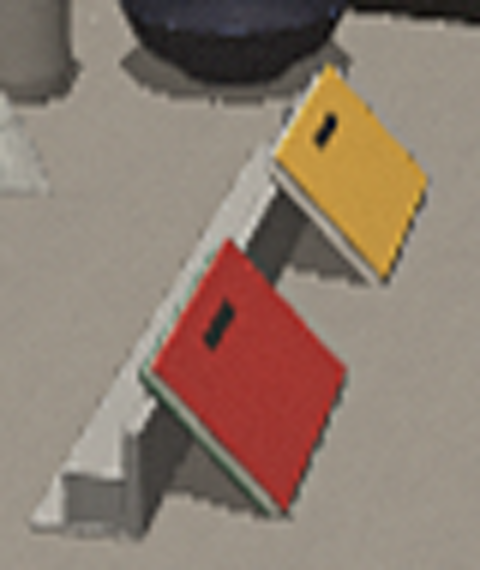

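The zooms show clear board corners. In the top view the red upper edge runs from (212,193) to (262,188) and the lower edge from (217,216) to (264,212). I'll triangulate these.

```bash
python3 - <<'E'
from h import *
np.set_printoptions(precision=4,suppress=True)
a=np.array
rt=a([[78,147],[301,125],[309,233],[97,254]])/4.5+[195,160]-.4
rs=a([[152,372],[228,240],[345,372],[287,513]])/6+[220,170]-.4
yt=a([[476,104],[693,88],[688,196],[480,217]])/4.5+[195,160]-.4
ys=a([[275,160],[328,67],[427,182],[382,280]])/6+[220,170]-.4
for n,t,s in(("red",rt,rs),("yel",yt,ys)):
    P=tri(t,s);print(n);print(P)
    X=P[:,:3]
    print("w",np.linalg.norm(X[0]-X[1]),np.linalg.norm(X[2]-X[3]),"h",np.linalg.norm(X[0]-X[3]),np.linalg.norm(X[1]-X[2]))
    u=X[0]-X[1]+X[3]-X[2];v=X[0]+X[1]-X[2]-X[3]
    print("yaw",np.degrees(np.arctan2(-u[0],u[1])),"lean",np.degrees(np.arctan2(v[2],np.hypot(*v[:2]))),"c",X.mean(0))
railtop=a([[40,158],[745,88]])/4.5+[195,160]-.4
R=plane("top",railtop,.056);print("rail top",R,np.linalg.norm(R[0]-R[1]),np.degrees(np.arctan2(-(R[0]-R[1])[0],(R[0]-R[1])[1])))
# jar, timer
print("jar cap",plane("top",[[124,209]],.098),"timer",plane("top",[[417,231]],.036))
E
```

```text
red
[[0.5858 0.2004 0.0697 0.0015]
 [0.5994 0.061  0.0725 0.0007]
 [0.5402 0.0555 0.0059 0.0004]
 [0.5257 0.194  0.0046 0.0004]]
w 0.14008427514089922 0.13921972648221265 h 0.08884744334463032 0.08931744777564553
yaw 5.770505440648951 lean 47.68580021905279 c [0.5628 0.1277 0.0382]
yel
[[ 0.6128 -0.0493  0.0703  0.0014]
 [ 0.6246 -0.1865  0.0732  0.0012]
 [ 0.566  -0.1956  0.0045  0.0007]
 [ 0.5524 -0.0568  0.0045  0.0025]]
w 0.13777333248626003 0.1394058359755146 h 0.0896211534453148 0.0906967115426859
yaw 5.260663721101947 lean 48.20365904965672 c [ 0.5889 -0.122   0.0381]
rail top [[ 0.5804  0.2257  0.056 ]
 [ 0.6279 -0.224   0.056 ]] 0.4521999893509602 6.030574398137515
jar cap [[0.5327 0.4368 0.098 ]] timer [[ 0.4793 -0.3919  0.036 ]]
```

```bash
cat >> h.py <<'E'
from scipy.spatial.transform import Rotation as Ro
YAW=np.radians(5.7); F=np.array([[np.cos(YAW),-np.sin(YAW),0],[np.sin(YAW),np.cos(YAW),0],[0,0,1]]) # cols x',y',z
def ori(th,sgn=1): # tool z = forward*sin+down*cos ; tool y = sgn*y'
    t=np.radians(th);z=F@[np.sin(t),0,-np.cos(t)];y=sgn*F[:,1];return np.c_[np.cross(y,z),y,z]
def go(xp,yp,z,th,sgn=1,s=None):
    s=s or arm.sense();R=Ro.from_rotvec(s["ee_rot"]).as_matrix()
    d=R.T@(F@[xp,yp,z]-s["tool_pos"]);r=Ro.from_matrix(R.T@ori(th,sgn)).as_rotvec(degrees=True)
    print("go",(xp,yp,z,th),np.round(d,4),np.round(r,2),"rows",np.linalg.norm(d)/.0625,np.linalg.norm(r)/10.7)
def st():
    s=arm.sense();R=Ro.from_rotvec(s["ee_rot"]).as_matrix();print("t",s["clock"],"p'",np.round(F.T@s["tool_pos"],4),"W",np.round(s["wrist_force"],2),"gap",round(s["finger_gap"],4))
    print("R in F",np.round(F.T@R,3).tolist(),"q",np.round(s["q"],3));return s
E
python3 - <<'E'
from h import *
st()
for sg in(1,-1): go(.50,.0705,.20,0,sg); go(.47,.0705,.15,40,sg)
E
```

```text
t 0.1 p' [ 0.1015 -0.6162  0.1924] W [-0.12  0.3  -0.66] gap 0.092
R in F [[0.987, 0.162, -0.0], [0.162, -0.987, 0.001], [-0.0, -0.001, -1.0]] q [ 1.205  0.435  0.025  1.574 -0.012  1.134 -0.075]
go (0.5, 0.0705, 0.2, 0) [ 0.5048 -0.6128 -0.0068] [-2.0000e-02 -1.2000e-01 -1.7065e+02] rows 12.703701832953664 15.948499290066646
go (0.47, 0.0705, 0.15, 40) [ 0.4752 -0.6176  0.0433] [ -58.56   -4.9  -160.84] rows 12.487554990563416 16.003937951008194
go (0.5, 0.0705, 0.2, 0) [ 0.5048 -0.6128 -0.0068] [-0.08  0.01  9.35] rows 12.703701832953664 0.8739652962681023
go (0.47, 0.0705, 0.15, 40) [ 0.4752 -0.6176  0.0433] [-3.34 39.92  8.94] rows 12.487554990563416 3.8363072845857786
```

Request:
arm_command(targets="0.04 -0.06 0 0 0 1 0;0.08 -0.12 0 0 0 2 0;0.12 -0.17 0 0 0 3 0;0.16 -0.22 0 0 0 4 0;0.20 -0.27 0 0 0 5 0;0.24 -0.32 0 0 0 6 0;0.28 -0.37 0 0 0 7 0;0.32 -0.42 0 0 0 8 0;0.36 -0.47 0 0 0 9 0;0.40 -0.52 0 0 0 9.3 0")

```text
clock: 1.35
tool_pos: [0.4013, -0.0245, 0.1932]
ee_rot: [3.137, 0.156, 0.001]
wrist_force: [0.9, -0.7, 0.1]
finger_gap: 0.0918
```

```bash
python3 - <<'E'
from h import *
st();go(.47,.0705,.12,40,-1)
E
```

```text
t 1.35 p' [ 0.3969 -0.0642  0.1932] W [ 0.87 -0.7   0.08] gap 0.0918
R in F [[1.0, 0.0, 0.0], [0.0, -1.0, -0.0], [0.0, 0.0, -1.0]] q [ 0.368  0.104 -0.472  2.043  0.057  1.006 -1.603]
go (0.47, 0.0705, 0.12, 40) [ 0.0731 -0.1348  0.0732] [2.000e-02 3.998e+01 1.000e-02] rows 2.7182763829337513 3.7362779655673592
```

Request:
arm_command(targets="0.018 -0.034 0.015 0 10 0 0;0.036 -0.068 0.03 0 20 0 0;0.054 -0.1 0.045 0 30 0 0;0.072 -0.135 0.06 0 40 0 0;0.073 -0.135 0.073 0 40 0 0;0.073 -0.135 0.073 0 40 0 0")

```text
clock: 2.1
tool_pos: [0.4463, 0.104, 0.1778]
ee_rot: [-2.949, -0.157, -0.988]
wrist_force: [-31.3, 149.6, -18.7]
finger_gap: 0.092
```

```bash
python3 - <<'E'
from h import *
st();go(.505,.0705,.011,40,-1);go(.53,.0705,.011,40,-1);go(.583,.0705,.011,40,-1)
cv2.imwrite("pics/s1.png",arm.read_camera("side")[150:300,180:400].repeat(3,0).repeat(3,1))
E
```

```text
t 2.1 p' [0.4544 0.0591 0.1778] W [-31.27 149.56 -18.73] gap 0.092
R in F [[0.798, 0.005, 0.602], [0.007, -1.0, -0.002], [0.602, 0.006, -0.798]] q [ 0.875 -0.111 -1.268  2.484  0.885  0.117 -2.743]
go (0.505, 0.0705, 0.011, 40) [-0.06   -0.0121  0.1636] [0.09 2.98 0.42] rows 2.7953787167434987 0.2813921317564966
go (0.53, 0.0705, 0.011, 40) [-0.04   -0.012   0.1787] [0.09 2.98 0.42] rows 2.936256440753222 0.2813921317564966
go (0.583, 0.0705, 0.011, 40) [ 0.0023 -0.0117  0.2106] [0.09 2.98 0.42] rows 3.375162289942566 0.2813921317564966
```

View pics/s1.png

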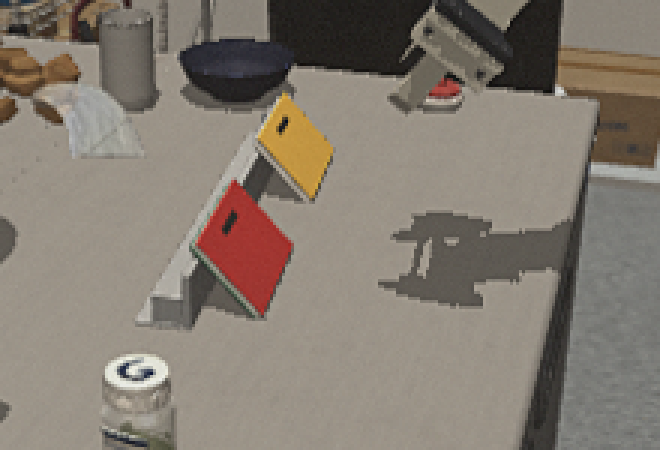

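```bash
python3 - <<'E'
from h import *
s=st();print(s["moment"],s["qvel"].round(3));go(.42,0,.2,0,-1);go(.45,.03,.2,15,-1)
E
```

```text
t 2.15 p' [0.4532 0.0489 0.1771] W [-1.41 -5.75 -3.58] gap 0.092
R in F [[0.799, -0.0, 0.601], [0.014, -1.0, -0.02], [0.601, 0.024, -0.799]] q [ 0.885 -0.115 -1.263  2.487  0.892  0.121 -2.733]
[-0.26934577  1.01732126 -0.22424266] [-0.106  0.036  0.013 -0.002 -0.206  0.028 -0.008]
go (0.42, 0, 0.2, 0) [-0.0135  0.0494 -0.0373] [  1.35 -36.93   0.44] rows 1.0140629464683186 3.454308104457394
go (0.45, 0.03, 0.2, 15) [ 0.0109  0.0194 -0.0199] [  1.27 -21.93   0.6 ] rows 0.47724933271698733 2.0541566299945644
```

```bash
cat > fit.py <<'E'
from h import *
from scipy.optimize import least_squares
np.set_printoptions(precision=4,suppress=True)
S=[([1.20540389,.43522067,.02496768,1.57410031,-.01156098,1.13397486,-.07509808],[.16214622,-.60302355,.19234514],[-3.1130214,-.411335858,.000590617]),
([.368,.104,-.472,2.043,.057,1.006,-1.603],[.4013,-.0245,.1932],[3.137,.156,.001]),
([.875,-.111,-1.268,2.484,.885,.117,-2.743],[.4463,.104,.1778],[-2.949,-.157,-.988])]
s=arm.sense();S.append((s["q"],s["tool_pos"],s["ee_rot"]))
import itertools
def fk(q,p,sg):
    Rm=Ro.from_euler("z",p[0]).as_matrix();x=np.array([p[1],0,0.0])
    x=np.zeros(3);x[2]=p[1]
    ax="zyzyzyz";off=[[0,0,0],[p[9],0,0],[0,0,p[2]],[p[3],0,0],[p[4],0,p[5]],[p[6],0,0],[p[7],0,p[8]]]
    # after joint i add offset
    for i in range(7):
        Rm=Rm@Ro.from_euler(ax[i],sg[i]*q[i]).as_matrix()
        x=x+Rm@np.array(off[i])
    return x,Rm@Ro.from_euler("z",p[10]).as_matrix()
def res(p,sg):
    r=[]
    for q,t,rv in S:
        x,R=fk(q,p,sg);r+=list((x-t)*10);r+=list(Ro.from_matrix(R.T@Ro.from_rotvec(rv).as_matrix()).as_rotvec())
    return np.array(r)
if __name__=="__main__":
    best=None
    for c in itertools.product((1,-1),repeat=4):
        sg=[c[0],1,c[1],1,c[2],1,c[3]]
        for p0 in(0,3.1):
          for p10 in(0,3.1,1.57,-1.57):
            o=least_squares(res,[p0,.3,.4,0,0,.4,0,0,.2,0,p10],args=(sg,))
            if best is None or o.cost<best[0]-1e-9: best=(o.cost,sg,o.x);print(o.cost,sg,o.x)
    r=res(best[2],best[1]);print(r.reshape(-1,6))
    import json;json.dump([list(map(int,best[1])),list(best[2])],open("kin.json","w"))
E
python3 fit.py
```

```text
0.07332201552018133 [1, 1, 1, 1, 1, 1, 1] [ 0.472  -4.5063 -0.5794 -4.2133  1.6569 -1.5921 -0.2897  0.42   -2.2829
  0.1183 -1.4176]
0.0020184878968796346 [-1, 1, -1, 1, -1, 1, -1] [-0.0658  1.1624  0.3404  0.6084 -0.3     0.5968  0.0181 -0.0421  0.7235
  0.0536  1.5117]
[[ 0.0083  0.0024  0.0012 -0.     -0.0001 -0.0067]
 [ 0.0001 -0.0009 -0.0014  0.0002  0.     -0.006 ]
 [ 0.0043  0.0162  0.0034  0.0405  0.0018  0.0061]
 [-0.0048 -0.0161 -0.0033  0.0395  0.0028  0.0065]]
```

```bash
python3 - <<'E'
from h import *
go(.40,-.065,.193,0,-1);go(.43,-.02,.193,20,-1)
E
```

```text
go (0.4, -0.065, 0.193, 0) [-0.0347  0.1142 -0.0424] [  1.35 -36.93   0.44] rows 2.027282946086685 3.454308104457394
go (0.43, -0.02, 0.193, 20) [-0.01    0.0692 -0.0253] [  1.24 -16.93   0.66] rows 1.190447445920879 1.588099210081751
```

Request:
arm_command(targets="-0.003 0.02 -0.007 0.3 -6 0.2 0;-0.006 0.04 -0.014 0.6 -12 0.4 0;-0.01 0.06 -0.022 1 -18 0.5 0;-0.015 0.08 -0.03 1.2 -24 0.5 0;-0.025 0.1 -0.036 1.3 -31 0.5 0;-0.034 0.114 -0.042 1.3 -37 0.4 0")

```text
clock: 2.9
tool_pos: [0.4064, -0.0151, 0.1922]
ee_rot: [-3.117, -0.159, 0.007]
wrist_force: [0.7, -0.2, -0.8]
finger_gap: 0.092
```

```bash
python3 - <<'E'
from h import *
s=st();print(repr(s))
E
```

```text
t 2.9 p' [ 0.4029 -0.0554  0.1922] W [ 0.71 -0.16 -0.85] gap 0.092
R in F [[1.0, 0.002, -0.004], [0.002, -1.0, 0.021], [-0.004, -0.021, -1.0]] q [ 0.317  0.114 -0.422  2.033  0.03   1.009 -1.588]
{'clock': 2.9, 'q': array([ 0.31693649,  0.11420588, -0.42238496,  2.03269457,  0.03020628,
        1.00851221, -1.58835824]), 'qvel': array([-0.00499716,  0.61750509,  0.07355732, -0.67771343,  0.2541385 ,
        1.1907926 , -0.02775822]), 'joint_torque': array([  0.67661846, -41.41076803,  -0.3524165 , -27.3439461 ,
        -0.95515072,  -1.9659669 ,   0.92694288]), 'tool_pos': array([ 0.40636772, -0.0150973 ,  0.19221464]), 'ee_rot': array([-3.11659281, -0.15859547,  0.00741405]), 'wrist_force': array([ 0.70918862, -0.16055826, -0.84535054]), 'moment': array([ 0.06057528, -0.04222346,  0.03209748]), 'finger_gap': 0.09204897684411807}
```

```bash
python3 - <<'E'
from h import *
go(.49,.0705,.15,0,-1)
E
```

```text
go (0.49, 0.0705, 0.15, 0) [ 0.0876 -0.1248  0.0445] [-1.21  0.21  0.13] rows 2.5410375640943674 0.1156781153066517
```

Request:
arm_command(targets="0.03 -0.04 0.0 -0.5 0 0 0;0.06 -0.08 0.01 -1 0 0 0;0.087 -0.12 0.02 -1.2 0 0 0;0.087 -0.125 0.03 -1.2 0 0 0;0.087 -0.125 0.03 -1.2 0 0 0")

```text
clock: 3.52
tool_pos: [0.4784, 0.1196, 0.1629]
ee_rot: [3.136, 0.163, -0.004]
wrist_force: [-0.2, -0.1, 1.3]
finger_gap: 0.092
```

```bash
python3 - <<'E'
from h import *
s=st();go(.49,.0705,.08,10,-1);go(.49,.0705,.06,20,-1)
E
```

```text
t 3.525 p' [0.4879 0.0714 0.1629] W [-0.17 -0.1   1.26] gap 0.092
R in F [[1.0, 0.004, -0.003], [0.004, -1.0, -0.001], [-0.003, 0.001, -1.0]] q [ 0.048  0.302 -0.5    1.893  0.171  0.991 -1.994]
go (0.49, 0.0705, 0.08, 10) [0.0023 0.0009 0.0829] [ 0.02 10.17  0.25] rows 1.3270255224640057 0.9502891274892213
go (0.49, 0.0705, 0.06, 20) [0.0023 0.0009 0.1029] [ 0.   20.17  0.25] rows 1.6469297139474206 1.8847269846228112
```

Request:
arm_command(targets="0 0 0.03 0 3 0 0;0 0 0.06 0 7 0 0;0.002 0 0.083 0 10 0.2 0;0.002 0 0.083 0 10 0.2 0")

```text
clock: 4.03
tool_pos: [0.4794, 0.1177, 0.0801]
ee_rot: [-3.12, -0.154, -0.268]
wrist_force: [-0.5, 0.7, 1.3]
finger_gap: 0.0917
```

```bash
python3 - <<'E'
from h import *
s=st();go(.51,.0705,.04,20,-1);go(.51,.0705,.009,20,-1)
E
```

```text
t 4.025 p' [0.4887 0.0695 0.0801] W [-0.51  0.67  1.32] gap 0.0917
R in F [[0.985, -0.001, 0.17], [-0.001, -1.0, -0.002], [0.17, 0.002, -0.985]] q [-0.028  0.311 -0.439  2.152  0.355  0.573 -2.196]
go (0.51, 0.0705, 0.04, 20) [ 0.0142 -0.0011  0.0432] [ 0.14 10.2  -0.03] rows 0.7269215494685756 0.9536150856354011
go (0.51, 0.0705, 0.009, 20) [ 0.0089 -0.0012  0.0737] [ 0.14 10.2  -0.03] rows 1.1879629176247555 0.9536150856354011
```

```bash
python3 - <<'E'
from h import *
go(.515,.0705,.03,6,-1);go(.515,.0705,.009,6,-1)
E
```

```text
go (0.515, 0.0705, 0.03, 6) [ 0.0174 -0.0011  0.0539] [ 0.14 -3.8  -0.05] rows 0.9057310974370679 0.35516151110466326
go (0.515, 0.0705, 0.009, 6) [ 0.0138 -0.0012  0.0746] [ 0.14 -3.8  -0.05] rows 1.2133269842603727 0.35516151110466326
```

Request:
arm_command(targets="0.017 -0.001 0.02 0.1 -3.8 0 0;0.017 -0.001 0.04 0.1 -3.8 0 0;0.016 -0.001 0.06 0.1 -3.8 0 0;0.014 -0.001 0.074 0.1 -3.8 0 0;0.014 -0.001 0.074 0.1 -3.8 0 0")

```text
clock: 4.65
tool_pos: [0.508, 0.1231, 0.0105]
ee_rot: [-3.127, -0.155, -0.167]
wrist_force: [-0.6, 0.5, 0.3]
finger_gap: 0.0918
```

```bash
python3 - <<'E'
from h import *
s=st()
for a in((.533,.009),(.545,.011),(.555,.014),(.565,.020),(.5745,.026),(.579,.028)): go(a[0],.0705,a[1],6,-1)
cv2.imwrite("pics/s2.png",arm.read_camera("side")[150:300,180:400].repeat(3,0).repeat(3,1))
E
```

```text
t 4.65 p' [0.5177 0.0721 0.0105] W [-0.57  0.53  0.27] gap 0.0918
R in F [[0.994, -0.001, 0.107], [-0.001, -1.0, 0.001], [0.107, -0.001, -0.994]] q [-0.071  0.489 -0.378  2.09   0.417  0.526 -2.227]
go (0.533, 0.0705, 0.009, 6) [0.015  0.0016 0.0031] [-0.07 -0.13 -0.04] rows 0.24685520182526124 0.014256353553762247
go (0.545, 0.0705, 0.011, 6) [0.0272 0.0015 0.0024] [-0.07 -0.13 -0.04] rows 0.43721163051468526 0.014256353553762247
go (0.555, 0.0705, 0.014, 6) [0.0374 0.0015 0.0005] [-0.07 -0.13 -0.04] rows 0.5995756895985613 0.014256353553762247
go (0.565, 0.0705, 0.02, 6) [ 0.048   0.0015 -0.0044] [-0.07 -0.13 -0.04] rows 0.7719677950561822 0.014256353553762247
go (0.5745, 0.0705, 0.026, 6) [ 0.0581  0.0015 -0.0094] [-0.07 -0.13 -0.04] rows 0.9420248453902426 0.014256353553762247
go (0.579, 0.0705, 0.028, 6) [ 0.0628  0.0015 -0.0109] [-0.07 -0.13 -0.04] rows 1.0199560205008558 0.014256353553762247
```

View pics/s2.png

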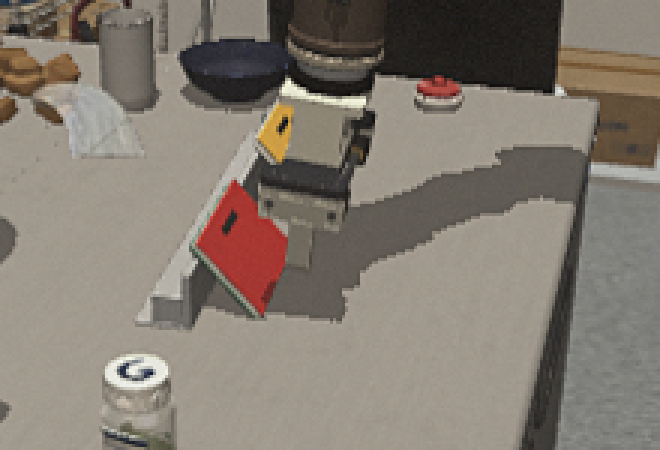

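The fingers are at the foot, near (300,250) in the crop, and nothing is touching. I'll push slowly from here.

Request:
arm_command(targets="0.005 0.001 0.001 0 0 0 0;0.010 0.0015 0.002 0 0 0 0;0.015 0.0015 0.003 0 0 0 0;0.019 0.0015 0.003 0 0 0 0;0.023 0.0015 0.003 0 0 0 0;0.027 0.0015 0.0025 0 0 0 0;0.031 0.0015 0.002 0 0 0 0")

```text
clock: 5.58
tool_pos: [0.5393, 0.1253, 0.012]
ee_rot: [-3.126, -0.156, -0.169]
wrist_force: [-0.3, -0.9, 0.3]
finger_gap: 0.0918
```

```bash
python3 - <<'E'
from h import *
s=st()
for a in((.555,.014),(.565,.020),(.5745,.026),(.579,.028)): go(a[0],.0705,a[1],6,-1)
cv2.imwrite("pics/s3.png",arm.read_camera("side")[150:300,180:400].repeat(3,0).repeat(3,1))
E
```

```text
t 5.575 p' [0.549  0.0712 0.012 ] W [-0.31 -0.94  0.25] gap 0.0918
R in F [[0.994, 0.0, 0.108], [-0.0, -1.0, 0.002], [0.108, -0.002, -0.994]] q [-0.057  0.523 -0.382  2.017  0.41   0.566 -2.194]
go (0.555, 0.0705, 0.014, 6) [ 0.0061  0.0007 -0.0014] [-0.1  -0.19 -0.01] rows 0.10123503996177015 0.020227901464855428
go (0.565, 0.0705, 0.02, 6) [ 0.0167  0.0006 -0.0063] [-0.1  -0.19 -0.01] rows 0.2860051074145771 0.020227901464855428
go (0.5745, 0.0705, 0.026, 6) [ 0.0268  0.0006 -0.0112] [-0.1  -0.19 -0.01] rows 0.4651887899783943 0.020227901464855428
go (0.579, 0.0705, 0.028, 6) [ 0.0315  0.0006 -0.0127] [-0.1  -0.19 -0.01] rows 0.5437159534762082 0.020227901464855428
```

View pics/s3.png

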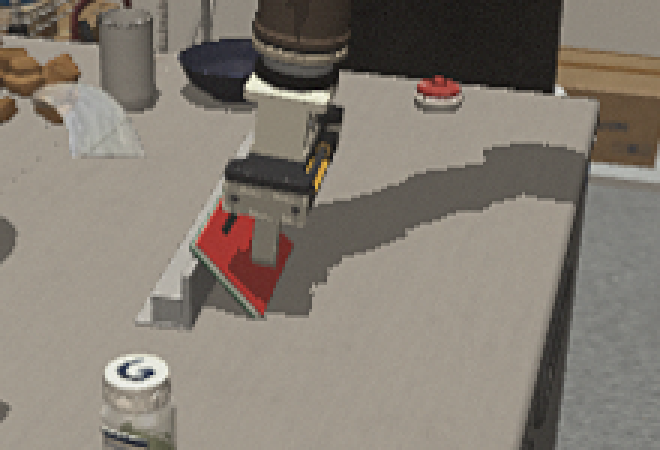

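```bash
python3 - <<'E'
from h import *
s=arm.sense();R=Ro.from_rotvec(s["ee_rot"]).as_matrix();P=s["tool_pos"]
for off in((-.0095,-.05,0),(.0095,-.05,0),(-.0095,-.05,-.04),(.0095,-.05,-.04),(0,.05,0),(0,0,0)):
    p=P+R@off;print(off,(F.T@p).round(4),(proj("side",p)-[180,150])*3,proj("top",p))
t=arm.read_camera("top");im=arm.read_camera("side")
cv2.imwrite("pics/t3.png",cv2.resize(t[150:250,180:290],None,fx=5.5,fy=5.5,interpolation=2))
cv2.imwrite("pics/s3b.png",cv2.resize(im[200:265,225:300],None,fx=9,fy=9,interpolation=2))
E
```

```text
(-0.0095, -0.05, 0) [0.5403 0.1212 0.0112] [[268.92117779 298.56742841]] [[222.66201132 215.890879  ]]
(0.0095, -0.05, 0) [0.5592 0.1212 0.0133] [[248.80122867 294.4487519 ]] [[222.06727343 209.43040626]]
(-0.0095, -0.05, -0.04) [0.5359 0.1212 0.051 ] [[273.69538748 260.62149019]] [[221.55775561 215.65863076]]
(0.0095, -0.05, -0.04) [0.5548 0.1211 0.0531] [[253.25472549 256.51998057]] [[220.9441014 208.983954 ]]
(0, 0.05, 0) [0.5497 0.0212 0.0121] [[280.97490857 247.50965219]] [[256.38217149 209.41774806]]
(0, 0, 0) [0.5497 0.0712 0.0122] [[270.3226764  271.10093252]] [[239.39047771 211.03758901]]
```

View pics/t3.png

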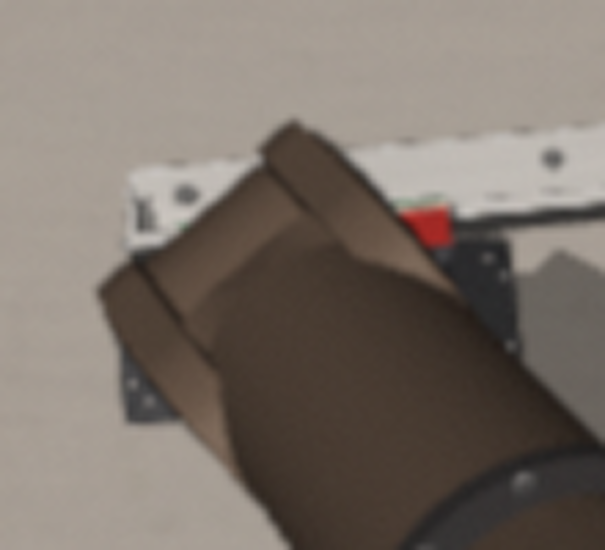

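View pics/s3b.png

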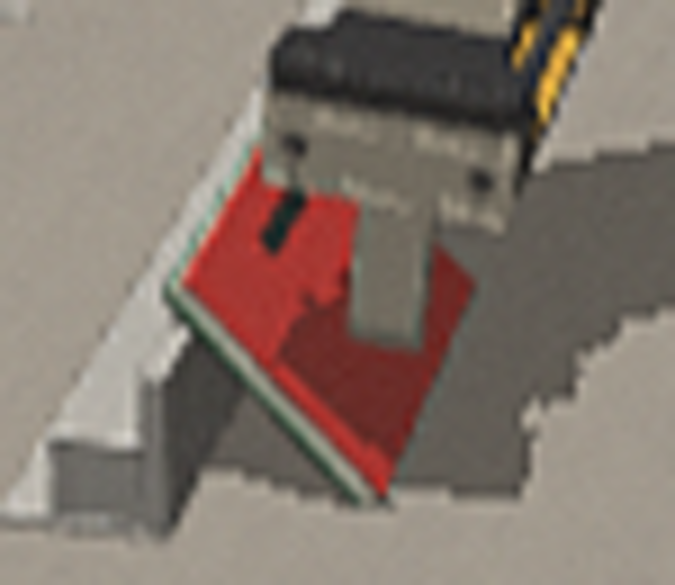

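```bash
python3 - <<'E'
from h import *
o,d=ray("side",[[264,237.3],[272,238.5],[265,221],[273,224]])
o=F.T@o;d=d@F
for Y in(.08,.10,.117,.13): 
    print(Y,[(o+k*(Y-o[1])/k[1]).round(4).tolist() for k in d])
# shadow? board foot corner near
print((plane("side",[[225+365/9,200+500/9]],0)@F).round(4))
E
```

```text
0.08 [[0.5655, 0.08, 0.0249], [0.5424, 0.08, 0.0237], [0.5625, 0.08, 0.0765], [0.5397, 0.08, 0.0696]]
0.1 [[0.5609, 0.1, 0.0358], [0.5382, 0.1, 0.0346], [0.5579, 0.1, 0.0864], [0.5356, 0.1, 0.0797]]
0.117 [[0.557, 0.117, 0.0452], [0.5347, 0.117, 0.044], [0.554, 0.117, 0.0949], [0.5321, 0.117, 0.0882]]
0.13 [[0.554, 0.13, 0.0523], [0.532, 0.13, 0.0511], [0.551, 0.13, 0.1014], [0.5294, 0.13, 0.0948]]
[[0.5483 0.1367 0.    ]]
```

The open fingertips actually sit about 35–40 mm above the TCP, because they draw back as they open. That is why there was no contact. I'll back off and shut the fingers so their tips are at the TCP.

Request:
arm_command(targets="-0.015 0 -0.004 0 0 0 60;-0.03 0 -0.008 0 0 0 255;-0.04 0 -0.01 0 0 0 255;-0.04 0 -0.01 0 0 0 255;-0.04 0 -0.01 0 0 0 255;-0.04 0 -0.01 0 0 0 255;-0.04 0 -0.01 0 0 0 255")

```text
clock: 6.6
tool_pos: [0.4987, 0.1213, 0.0175]
ee_rot: [-3.126, -0.155, -0.169]
wrist_force: [0.0, -0.7, -0.1]
finger_gap: 0.0264
```

```bash
python3 - <<'E'
from h import *
s=st();R=Ro.from_rotvec(s["ee_rot"]).as_matrix();P=s["tool_pos"]
for off in((-.0095,-.015,0),(.0095,-.015,0)): print((proj("side",P+R@off)-[225,200])*9)
im=arm.read_camera("side")
cv2.imwrite("pics/s4.png",cv2.resize(im[200:265,225:310],None,fx=9,fy=9,interpolation=2))
for a in((.533,.009),(.545,.011),(.555,.014),(.565,.020),(.5745,.026),(.579,.028)): go(a[0],.0705,a[1],6,-1)
E
```

```text
t 6.6 p' [0.5083 0.0712 0.0175] W [ 0.01 -0.72 -0.07] gap 0.0264
R in F [[0.994, -0.0, 0.108], [-0.0, -1.0, 0.002], [0.108, -0.002, -0.994]] q [-0.063  0.466 -0.388  2.108  0.408  0.529 -2.223]
[[555.99380174 390.09964882]]
[[496.43014818 378.13493678]]
go (0.533, 0.0705, 0.009, 6) [0.0238 0.0007 0.0111] [-0.11 -0.19 -0.01] rows 0.41992476912181637 0.02042589190367574
go (0.545, 0.0705, 0.011, 6) [0.0359 0.0007 0.0104] [-0.11 -0.19 -0.01] rows 0.5985021790492286 0.02042589190367574
go (0.555, 0.0705, 0.014, 6) [0.0462 0.0007 0.0085] [-0.11 -0.19 -0.01] rows 0.751559132435393 0.02042589190367574
go (0.565, 0.0705, 0.02, 6) [0.0568 0.0007 0.0036] [-0.11 -0.19 -0.01] rows 0.9104451788161009 0.02042589190367574
go (0.5745, 0.0705, 0.026, 6) [ 0.0669  0.0007 -0.0014] [-0.11 -0.19 -0.01] rows 1.0703104013761695 0.02042589190367574
go (0.579, 0.0705, 0.028, 6) [ 0.0716  0.0007 -0.0029] [-0.11 -0.19 -0.01] rows 1.1460305256100127 0.02042589190367574
```

View pics/s4.png

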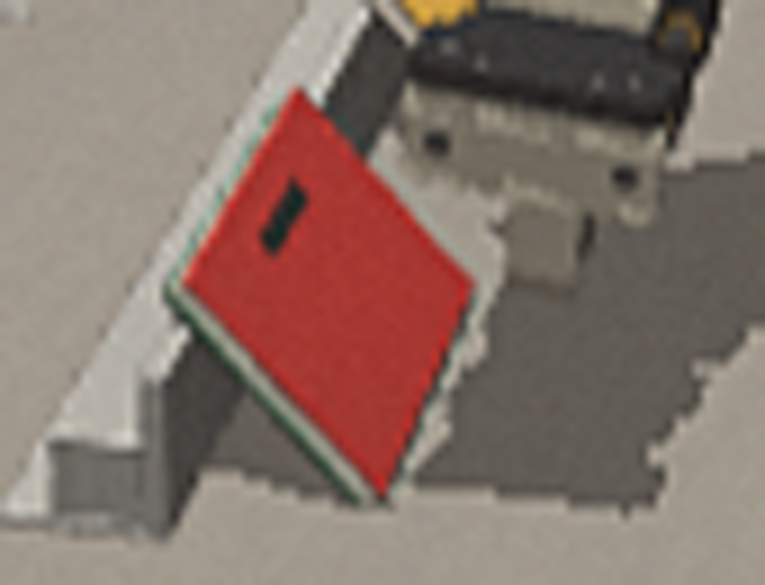

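```bash
python3 - <<'E'
from h import *
s0=([.16214622,-.60302355,.19234514],[-3.1130214,-.411335858,.000590617])
s1=(F@[.4532,.0489,.1771],[-2.949,-.157,-.988])
for nm,(P,rv) in(("start",s0),("s1",s1)):
    R=Ro.from_rotvec(rv).as_matrix()
    for off in((0,0,0),(0,.055,0),(0,-.055,0),(0,.055,-.066),(0,-.055,-.066),(.0375,-.095,-.066),(-.0375,-.095,-.066)):
        a=proj("side",P+R@off)[0];print(nm,off,a.round(1),((a-[180,150])*3).round(0))
im=cv2.imread("pics/side0.png");cv2.imwrite("pics/z3.png",cv2.resize(im[50:130,370:470],None,fx=7,fy=7,interpolation=2))
E
```

```text
start (0, 0, 0) [416.5 131. ] [710. -57.]
start (0, 0.055, 0) [412.9 127.8] [699. -67.]
start (0, -0.055, 0) [420.3 134.4] [721. -47.]
start (0, 0.055, -0.066) [415.1 111.7] [ 705. -115.]
start (0, -0.055, -0.066) [422.8 117.4] [728. -98.]
start (0.0375, -0.095, -0.066) [415.8 119.4] [707. -92.]
start (-0.0375, -0.095, -0.066) [435.9 119.9] [768. -90.]
s1 (0, 0, 0) [306.9 186.3] [381. 109.]
s1 (0, 0.055, 0) [309.4 179.3] [388.  88.]
s1 (0, -0.055, 0) [304.2 193.9] [373. 132.]
s1 (0, 0.055, -0.066) [324.5 162.4] [434.  37.]
s1 (0, -0.055, -0.066) [320.6 175.8] [422.  78.]
s1 (0.0375, -0.095, -0.066) [307.1 171.7] [381.  65.]
s1 (-0.0375, -0.095, -0.066) [330.8 191. ] [452. 123.]
```

View pics/z3.png

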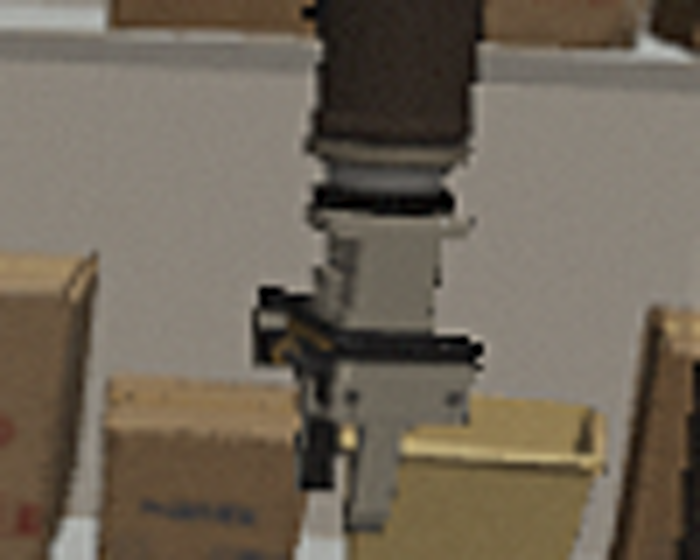

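Request:
arm_command(targets="0 0 0 0 0 0 255;0 0 0 0 0 0 255;0 0 0 0 0 0 255")

```text
clock: 7.02
tool_pos: [0.4984, 0.1213, 0.0175]
ee_rot: [-3.126, -0.156, -0.169]
wrist_force: [-1.0, 0.4, -0.2]
finger_gap: 0.0003
```

```bash
python3 - <<'E'
from h import *
s=st();R=Ro.from_rotvec(s["ee_rot"]).as_matrix();P=s["tool_pos"]
for off in((-.0095,-.019,0),(.0095,-.019,0),(0,-.019,-.035),(0,-.019,0)): print(((proj("side",P+R@off)-[225,190])*9).round())
im=arm.read_camera("side")
cv2.imwrite("pics/s5.png",cv2.resize(im[190:255,225:310],None,fx=9,fy=9,interpolation=2))
E
```

```text
t 7.025 p' [0.508  0.0712 0.0175] W [-1.02  0.38 -0.17] gap 0.0003
R in F [[0.994, 0.0, 0.108], [-0.0, -1.0, 0.002], [0.108, -0.002, -0.994]] q [-0.063  0.466 -0.389  2.109  0.408  0.529 -2.223]
[[555. 486.]]
[[495. 474.]]
[[538. 382.]]
[[525. 480.]]
```

View pics/s5.png

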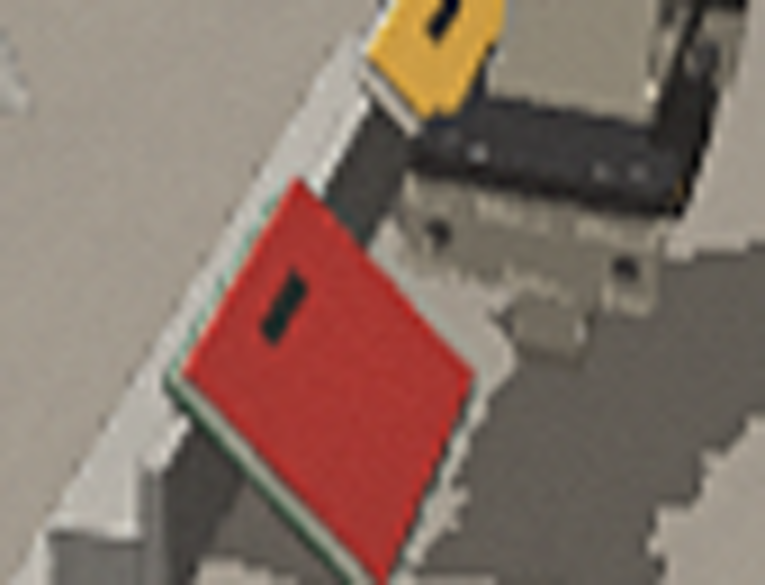

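```bash
python3 - <<'E'
from h import *
o,d=ray("side",np.array([[510,345],[580,362],[410,255],[650,315]])/9+[225,190]);o=F.T@o;d=d@F
for Y in(.071,.081,.09,.12,.166): 
    print(Y,[(o+k*(Y-o[1])/k[1]).round(4).tolist() for k in d])
t=arm.read_camera("top");cv2.imwrite("pics/t5.png",cv2.resize(t[150:260,170:310],None,fx=5,fy=5,interpolation=2))
s=arm.sense();R=Ro.from_rotvec(s["ee_rot"]).as_matrix();P=s["tool_pos"]
for k in(0,-.04):
  for off in((.0375,-.095,-.066),(.0375,.095,-.066),(-.0375,-.095,-.066)): print(k,((proj("top",P+R@(np.array(off)+[0,0,k]))-[170,150])*5).round(),((proj("side",P+R@(np.array(off)+[0,0,k]))-[225,190])*9).round())
E
```

```text
0.071 [[0.5167, 0.071, 0.0541], [0.4946, 0.071, 0.0506], [0.5486, 0.071, 0.0819], [0.4731, 0.071, 0.0691]]
0.081 [[0.5149, 0.081, 0.0593], [0.493, 0.081, 0.0558], [0.5465, 0.081, 0.0868], [0.4717, 0.081, 0.0741]]
0.09 [[0.5133, 0.09, 0.0639], [0.4915, 0.09, 0.0604], [0.5446, 0.09, 0.0912], [0.4705, 0.09, 0.0786]]
0.12 [[0.5078, 0.12, 0.0793], [0.4867, 0.12, 0.076], [0.5382, 0.12, 0.1058], [0.4663, 0.12, 0.0936]]
0.166 [[0.4994, 0.166, 0.103], [0.4793, 0.166, 0.0998], [0.5284, 0.166, 0.1283], [0.4598, 0.166, 0.1167]]
0 [[170. 324.]] [[376. 381.]]
0 [[514. 291.]] [[501. 123.]]
0 [[182. 460.]] [[633. 432.]]
-0.04 [[161. 322.]] [[391. 257.]]
-0.04 [[517. 288.]] [[516.  12.]]
-0.04 [[174. 463.]] [[652. 308.]]
```

View pics/t5.png

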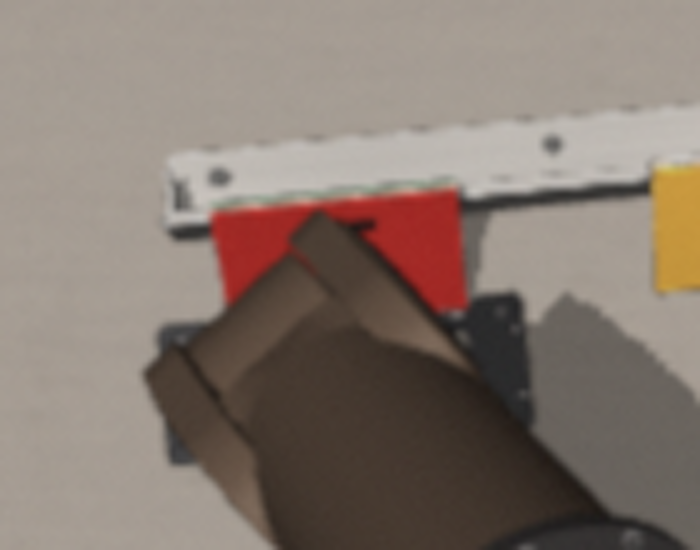

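Both views agree that the whole gripper sits about 40 mm further back along the tool axis than the TCP reading. The fingertip was seen at z≈0.06 while the reading says 0.0175. I'll plan with tip = TCP − 40 mm along z and approach the table carefully.

```bash
cat >> h.py <<'E'
K=.040
def gt(xp,yp,z,th,sgn=-1):
    o=F.T@ori(th,sgn)[:,2];t=np.array([xp,yp,z])+K*o;print("tip",end=" ");go(t[0],t[1],t[2],th,sgn)
def tip():
    s=arm.sense();R=Ro.from_rotvec(s["ee_rot"]).as_matrix();print("tip'",(F.T@(s["tool_pos"]-K*R[:,2])).round(4))
E
python3 - <<'E'
from h import *
tip();gt(.505,.0705,.03,3);gt(.505,.0705,.014,3);gt(.505,.0705,.009,3)
E
```

```text
tip' [0.5037 0.0711 0.0573]
tip go (np.float64(0.5070934382497178), np.float64(0.0705), np.float64(-0.009945181390182953), 3) [-0.0038  0.0007  0.0272] [-0.1  -3.19 -0.  ] rows 0.4401834756541701 0.29860964847257054
tip go (np.float64(0.5070934382497178), np.float64(0.0705), np.float64(-0.025945181390182953), 3) [-0.0056  0.0007  0.0431] [-0.1  -3.19 -0.  ] rows 0.6960552014593875 0.29860964847257054
tip go (np.float64(0.5070934382497178), np.float64(0.0705), np.float64(-0.03094518139018295), 3) [-0.0061  0.0007  0.0481] [-0.1  -3.19 -0.  ] rows 0.7760324675817819 0.29860964847257054
```

Request:
arm_command(targets="-0.002 0.0007 0.01 0 -1.5 0 255;-0.0038 0.0007 0.02 0 -3.2 0 255;-0.0045 0.0007 0.03 0 -3.2 0 255;-0.0045 0.0007 0.036 0 -3.2 0 255;-0.005 0.0007 0.04 0 -3.2 0 255;-0.005 0.0007 0.04 0 -3.2 0 255")

```text
clock: 7.88
tool_pos: [0.4975, 0.1206, -0.023]
ee_rot: [-3.132, -0.156, -0.081]
wrist_force: [0.6, -0.8, 0.4]
finger_gap: 0.0006
```

```bash
python3 - <<'E'
from h import *
s=st();tip();R=Ro.from_rotvec(s["ee_rot"]).as_matrix();P=s["tool_pos"]
for off in((-.0095,-.019,-.04),(.0095,-.019,-.04)): print(((proj("side",P+R@off)-[225,200])*9).round())
im=arm.read_camera("side")
cv2.imwrite("pics/s6.png",cv2.resize(im[200:265,225:310],None,fx=9,fy=9,interpolation=2))
gt(.505,.0705,.009,3)
E
```

```text
t 7.875 p' [ 0.507   0.0706 -0.023 ] W [ 0.58 -0.82  0.38] gap 0.0006
R in F [[0.999, 0.0, 0.052], [0.0, -1.0, 0.002], [0.052, -0.002, -0.999]] q [-0.074  0.557 -0.369  2.084  0.422  0.519 -2.224]
tip' [0.5049 0.0705 0.0169]
[[565. 396.]]
[[505. 387.]]
tip go (np.float64(0.5070934382497178), np.float64(0.0705), np.float64(-0.03094518139018295), 3) [-0.0006  0.0001  0.0082] [-0.1   0.    0.01] rows 0.13176611429123006 0.00916053856706344
```

View pics/s6.png

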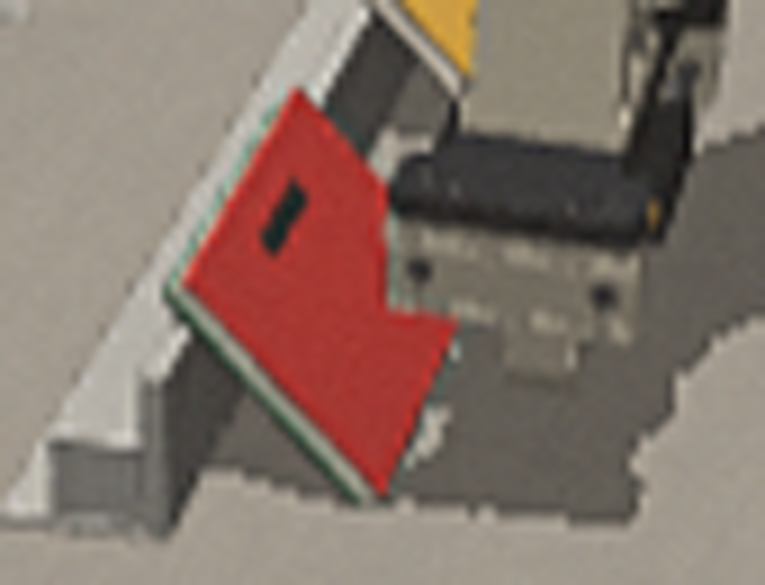

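Request:
arm_command(targets="0 0 0.004 0 0 0 255;0 0 0.007 0 0 0 255;0 0 0.009 0 0 0 255;0.005 0 0.0095 0 0 0 255;0.01 0 0.0095 0 0 0 255")

```text
clock: 8.55
tool_pos: [0.5088, 0.1217, -0.0317]
ee_rot: [-3.132, -0.156, -0.082]
wrist_force: [0.3, -0.6, 0.3]
finger_gap: 0.0003
```

```bash
python3 - <<'E'
from h import *
s=st();tip()
for a in((.531,.008),(.545,.011),(.553,.014),(.561,.018),(.566,.024),(.574,.029),(.579,.030)): gt(a[0],.0705,a[1],3)
E
```

```text
t 8.55 p' [ 0.5183  0.0706 -0.0317] W [ 0.31 -0.61  0.3 ] gap 0.0003
R in F [[0.999, 0.0, 0.052], [0.0, -1.0, 0.002], [0.052, -0.002, -0.999]] q [-0.079  0.583 -0.359  2.062  0.431  0.515 -2.224]
tip' [0.5162 0.0705 0.0083]
tip go (np.float64(0.5330934382497178), np.float64(0.0705), np.float64(-0.03194518139018295), 3) [0.0147 0.0001 0.001 ] [-0.11 -0.01  0.  ] rows 0.23613944881609014 0.009850928997071223
tip go (np.float64(0.5470934382497178), np.float64(0.0705), np.float64(-0.028945181390182952), 3) [ 0.0289  0.0001 -0.0012] [-0.11 -0.01  0.  ] rows 0.46217121352040685 0.009850928997071223
tip go (np.float64(0.5550934382497178), np.float64(0.0705), np.float64(-0.025945181390182953), 3) [ 0.037   0.0001 -0.0038] [-0.11 -0.01  0.  ] rows 0.5952074675626485 0.009850928997071223
tip go (np.float64(0.5630934382497178), np.float64(0.0705), np.float64(-0.021945181390182953), 3) [ 0.0452  0.0001 -0.0074] [-0.11 -0.01  0.  ] rows 0.7328332371365786 0.009850928997071223
tip go (np.float64(0.5680934382497177), np.float64(0.0705), np.float64(-0.01594518139018295), 3) [ 0.0505  0.0001 -0.0131] [-0.11 -0.01  0.  ] rows 0.8349453165137702 0.009850928997071223
tip go (np.float64(0.5760934382497177), np.float64(0.0705), np.float64(-0.01094518139018295), 3) [ 0.0588  0.     -0.0177] [-0.11 -0.01  0.  ] rows 0.9818315694416915 0.009850928997071223
tip go (np.float64(0.5810934382497177), np.float64(0.0705), np.float64(-0.009945181390182953), 3) [ 0.0638  0.     -0.0184] [-0.11 -0.01  0.  ] rows 1.0626004578377235 0.009850928997071223
```

Request:
arm_command(targets="0.005 0 0.001 0 0 0 255;0.010 0 0.001 0 0 0 255;0.015 0 0.001 0 0 0 255;0.019 0 0.0005 0 0 0 255;0.023 0 0 0 0 0 255;0.026 0 -0.0005 0 0 0 255;0.029 0 -0.001 0 0 0 255")

```text
clock: 9.43
tool_pos: [0.537, 0.1245, -0.0293]
ee_rot: [-3.132, -0.156, -0.081]
wrist_force: [-2.5, -1.4, -2.6]
finger_gap: 0.0004
```

```bash
python3 - <<'E'
from h import *
s=st();tip()
im=arm.read_camera("side")
cv2.imwrite("pics/s7.png",cv2.resize(im[190:265,225:310],None,fx=8,fy=8,interpolation=2))
for a in((.545,.011),(.553,.014),(.561,.018),(.566,.024),(.574,.029),(.579,.030)): gt(a[0],.0705,a[1],3)
E
```

```text
t 9.425 p' [ 0.5467  0.0705 -0.0293] W [-2.47 -1.4  -2.57] gap 0.0004
R in F [[0.999, 0.0, 0.052], [0.0, -1.0, 0.002], [0.052, -0.002, -0.999]] q [-0.065  0.609 -0.367  1.992  0.42   0.561 -2.193]
tip' [0.5446 0.0704 0.0107]
tip go (np.float64(0.5470934382497178), np.float64(0.0705), np.float64(-0.028945181390182952), 3) [-0.0002  0.     -0.0002] [-0.1  -0.01 -0.01] rows 0.0035604182263341893 0.00966239093894152
tip go (np.float64(0.5550934382497178), np.float64(0.0705), np.float64(-0.025945181390182953), 3) [ 0.008  -0.     -0.0027] [-0.1  -0.01 -0.01] rows 0.13506786231713047 0.00966239093894152
tip go (np.float64(0.5630934382497178), np.float64(0.0705), np.float64(-0.021945181390182953), 3) [ 0.0162 -0.     -0.0063] [-0.1  -0.01 -0.01] rows 0.2779448484127175 0.00966239093894152
tip go (np.float64(0.5680934382497177), np.float64(0.0705), np.float64(-0.01594518139018295), 3) [ 0.0215 -0.     -0.012 ] [-0.1  -0.01 -0.01] rows 0.39415524543356156 0.00966239093894152
tip go (np.float64(0.5760934382497177), np.float64(0.0705), np.float64(-0.01094518139018295), 3) [ 0.0297 -0.     -0.0166] [-0.1  -0.01 -0.01] rows 0.545097908000312 0.00966239093894152
tip go (np.float64(0.5810934382497177), np.float64(0.0705), np.float64(-0.009945181390182953), 3) [ 0.0348 -0.     -0.0173] [-0.1  -0.01 -0.01] rows 0.6220063871645993 0.00966239093894152
```

View pics/s7.png

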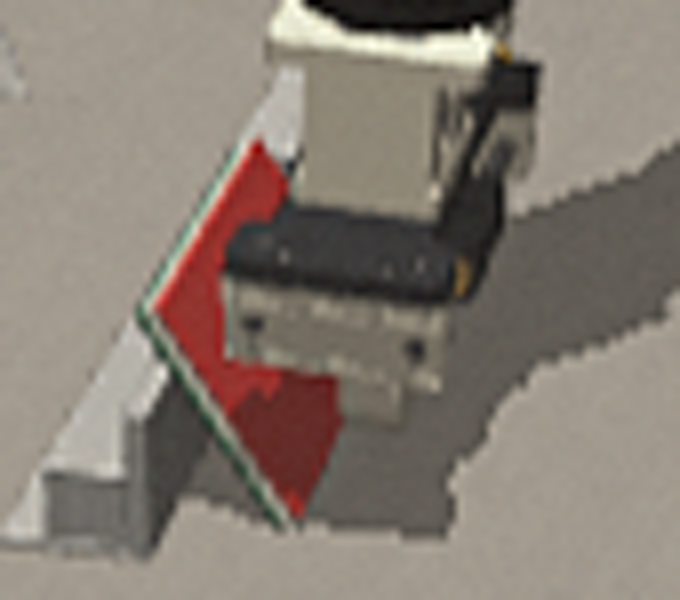

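The board is rising, with its foot now at about (285,525) in the crop, and the force is small. I'll carry on, raising the tip as I push.

Request:
arm_command(targets="0.004 0 -0.0013 0 0 0 255;0.008 0 -0.0027 0 0 0 255;0.012 0 -0.0045 0 0 0 255;0.016 0 -0.0065 0 0 0 255;0.019 0 -0.0095 0 0 0 255;0.0215 0 -0.013 0 0 0 255")

```text
clock: 10.22
tool_pos: [0.5577, 0.1265, -0.0149]
ee_rot: [-3.132, -0.156, -0.081]
wrist_force: [-3.9, -0.8, -1.0]
finger_gap: 0.0003
```

```bash
python3 - <<'E'
from h import *
s=st();tip()
im=arm.read_camera("side")
cv2.imwrite("pics/s8.png",cv2.resize(im[190:265,225:310],None,fx=8,fy=8,interpolation=2))
for a in((.566,.024),(.574,.029),(.579,.030)): gt(a[0],.0705,a[1],3)
E
```

```text
t 10.225 p' [ 0.5675  0.0705 -0.0149] W [-3.9  -0.79 -1.01] gap 0.0003
R in F [[0.999, 0.0, 0.052], [-0.0, -1.0, 0.002], [0.052, -0.002, -0.999]] q [-0.048  0.611 -0.384  1.932  0.401  0.62  -2.159]
tip' [0.5654 0.0704 0.025 ]
tip go (np.float64(0.5680934382497177), np.float64(0.0705), np.float64(-0.01594518139018295), 3) [-0.0001  0.      0.0015] [-0.1  -0.03 -0.01] rows 0.02362969847303427 0.009892838406923427
tip go (np.float64(0.5760934382497177), np.float64(0.0705), np.float64(-0.01094518139018295), 3) [ 0.0082  0.     -0.0031] [-0.1  -0.03 -0.01] rows 0.14019671939092054 0.009892838406923427
tip go (np.float64(0.5810934382497177), np.float64(0.0705), np.float64(-0.009945181390182953), 3) [ 0.0132 -0.     -0.0038] [-0.1  -0.03 -0.01] rows 0.22057469802162097 0.009892838406923427
```

View pics/s8.png

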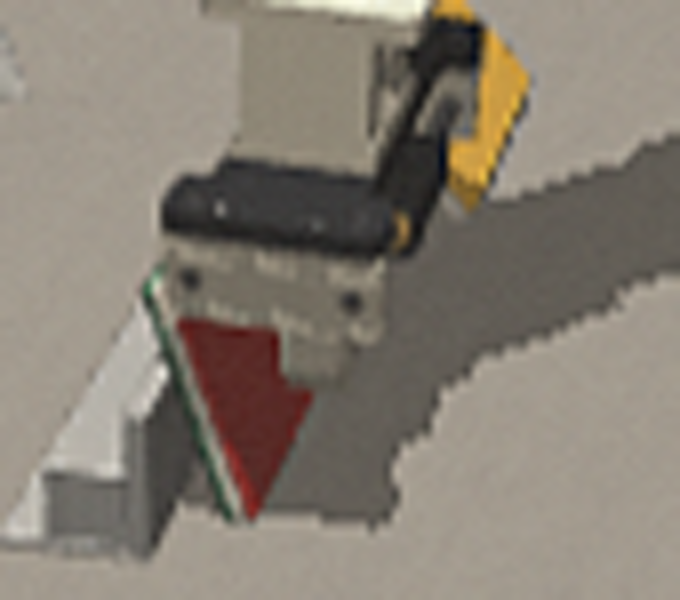

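Request:
arm_command(targets="0.002 0 -0.0015 0 0 0 255;0.004 0 -0.003 0 0 0 255;0.006 0 -0.0045 0 0 0 255;0.008 0 -0.005 0 0 0 255;0.01 0 -0.005 0 0 0 255")

```text
clock: 10.9
tool_pos: [0.5677, 0.1275, -0.0095]
ee_rot: [-3.132, -0.156, -0.082]
wrist_force: [-3.8, -0.3, -1.9]
finger_gap: 0.0006
```

```bash
python3 - <<'E'
from h import *
s=st();tip()
im=arm.read_camera("side")
cv2.imwrite("pics/s9.png",cv2.resize(im[190:265,225:310],None,fx=8,fy=8,interpolation=2))
E
```

```text
t 10.9 p' [ 0.5775  0.0705 -0.0095] W [-3.76 -0.28 -1.9 ] gap 0.0006
R in F [[0.999, 0.0, 0.052], [-0.0, -1.0, 0.002], [0.052, -0.002, -0.999]] q [-0.043  0.615 -0.389  1.905  0.394  0.643 -2.146]
tip' [0.5754 0.0704 0.0304]
```

View pics/s9.png

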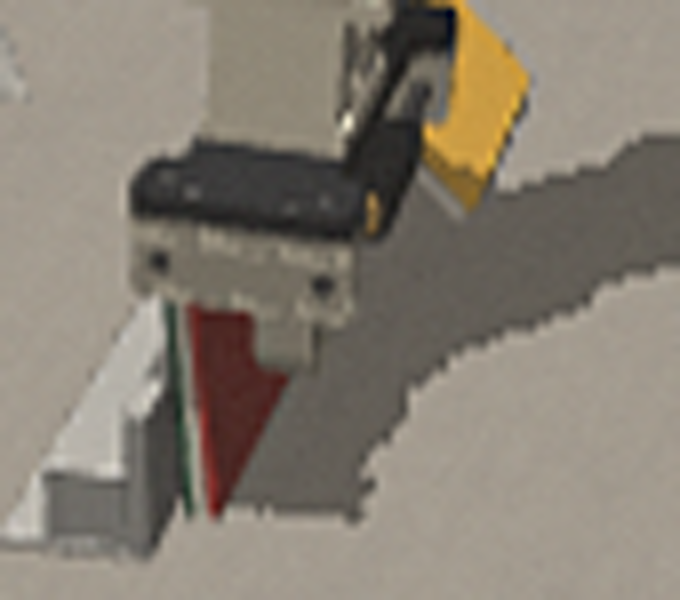

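Request:
arm_command(targets="0.0015 0 -0.0005 0 0 0 255;0.003 0 -0.001 0 0 0 255;0.0045 0 -0.001 0 0 0 255;0.0055 0 -0.001 0 0 0 255")

```text
clock: 11.45
tool_pos: [0.5696, 0.1276, -0.0087]
ee_rot: [-3.134, -0.157, -0.074]
wrist_force: [-17.1, -2.4, 9.4]
finger_gap: 0.0006
```

```bash
python3 - <<'E'
from h import *
s=st();tip()
im=arm.read_camera("side")
cv2.imwrite("pics/s10.png",cv2.resize(im[190:265,225:310],None,fx=8,fy=8,interpolation=2))
E
```

```text
t 11.45 p' [ 0.5795  0.0704 -0.0087] W [-17.1   -2.4    9.43] gap 0.0006
R in F [[0.999, 0.001, 0.047], [0.001, -1.0, 0.001], [0.047, -0.001, -0.999]] q [-0.041  0.618 -0.391  1.894  0.39   0.657 -2.141]
tip' [0.5776 0.0704 0.0313]
```

View pics/s10.png

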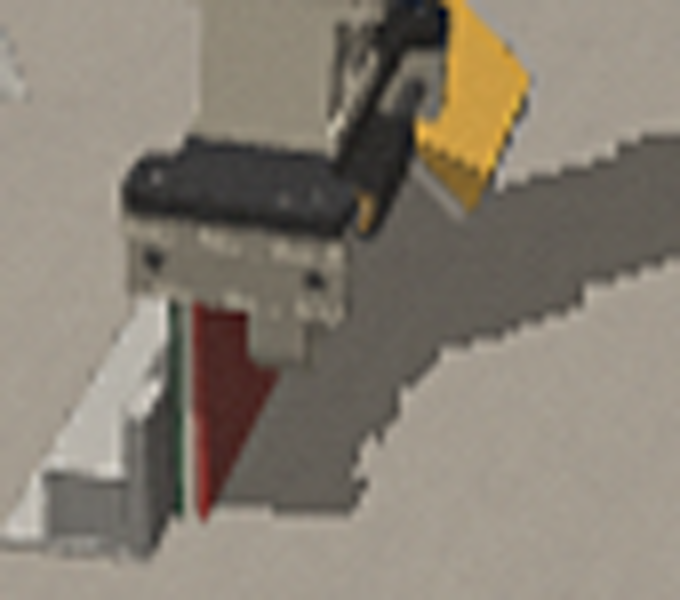

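The board stands upright against the rail, with contact force up to 17 N. I'll back off gently and then look.

Request:
arm_command(targets="-0.003 0 0 0 0 0 255;-0.0045 0 -0.002 0 0 0 255;-0.006 0 -0.006 0 0 0 255;-0.009 0 -0.012 0 0 0 255;-0.015 0 -0.025 0 0 0 255;-0.025 0 -0.05 0 0 0 255;-0.035 0 -0.08 0 0 0 255;-0.04 0 -0.11 0 0 0 255")

```text
clock: 12.5
tool_pos: [0.5265, 0.1233, 0.1011]
ee_rot: [-3.132, -0.157, -0.082]
wrist_force: [0.4, 0.1, -0.1]
finger_gap: 0.0001
```

```bash
python3 - <<'E'
from h import *
s=st();tip()
im=arm.read_camera("side")
cv2.imwrite("pics/s11.png",cv2.resize(im[170:265,225:310],None,fx=6,fy=6,interpolation=2))
gt(.56,.0705,.15,0);gt(.64,.0705,.15,0);gt(.64,.0705,.07,0)
E
```

```text
t 12.5 p' [0.5361 0.0704 0.1011] W [ 0.42  0.08 -0.13] gap 0.0001
R in F [[0.999, 0.0, 0.053], [0.0, -1.0, 0.002], [0.053, -0.002, -0.999]] q [ 0.029  0.415 -0.48   1.911  0.276  0.826 -2.067]
tip' [0.534  0.0703 0.1411]
tip go (np.float64(0.56), np.float64(0.0705), np.float64(0.10999999999999999), 0) [ 0.0227  0.0006 -0.0039] [-0.13 -3.27  0.05] rows 0.36898267634919135 0.3058831503596247
tip go (np.float64(0.64), np.float64(0.0705), np.float64(0.10999999999999999), 0) [0.1026 0.0007 0.0006] [-0.13 -3.27  0.05] rows 1.6414338474062504 0.3058831503596247
tip go (np.float64(0.64), np.float64(0.0705), np.float64(0.030000000000000006), 0) [0.098  0.0009 0.0805] [-0.13 -3.27  0.05] rows 2.0295604155971123 0.3058831503596247
```

View pics/s11.png

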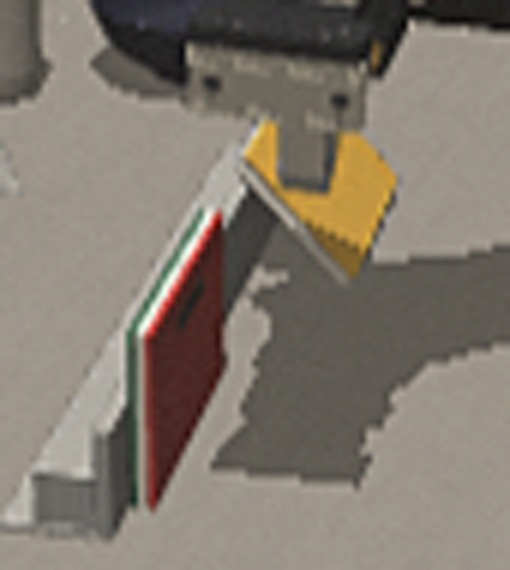

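The board stands upright on its own against the rail, red face towards the robot, and the yellow board is unmoved. Next I'll go over the top and down behind it.

Request:
arm_command(targets="0.03 0.0007 0 0 -1.5 0 255;0.06 0.0007 0 0 -3.2 0 255;0.09 0.0007 0.0 0 -3.2 0 255;0.1025 0.0008 0.0 0 -3.2 0 255;0.1025 0.0008 0.025 0 -3.2 0 255;0.1 0.0009 0.05 0 -3.2 0 255;0.098 0.0009 0.07 0 -3.2 0 255;0.098 0.0009 0.082 0 -3.2 0 255;0.098 0.0009 0.082 0 -3.2 0 255")

```text
clock: 13.68
tool_pos: [0.6283, 0.1326, 0.0223]
ee_rot: [-3.136, -0.157, 0.008]
wrist_force: [-0.1, -1.0, 0.7]
finger_gap: 0.0005
```

```bash
python3 - <<'E'
from h import *
s=st();tip()
im=arm.read_camera("side")
cv2.imwrite("pics/s12.png",cv2.resize(im[170:265,205:310],None,fx=6,fy=6,interpolation=2))
gt(.58,.0705,.07,0)
E
```

```text
t 13.675 p' [0.6384 0.0695 0.0223] W [-0.11 -1.01  0.69] gap 0.0005
R in F [[1.0, 0.0, -0.005], [0.0, -1.0, 0.002], [-0.005, -0.002, -1.0]] q [-0.018  0.678 -0.417  1.666  0.334  0.873 -2.042]
tip' [0.6386 0.0694 0.0623]
tip go (np.float64(0.58), np.float64(0.0705), np.float64(0.030000000000000006), 0) [-0.0591 -0.0008 -0.0067] [-0.11  0.2   0.01] rows 0.9519950919742395 0.021381645289976544
```

View pics/s12.png

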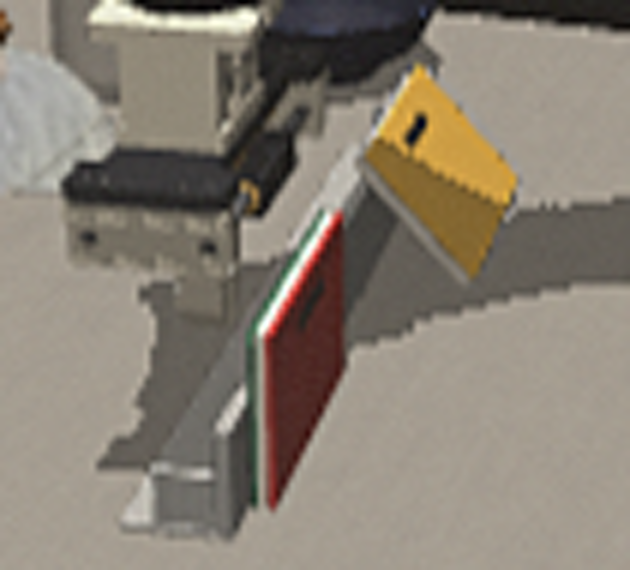

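Request:
arm_command(targets="-0.004 -0.0005 -0.009 0 0 0 255;-0.010 -0.0005 -0.009 0 0 0 255;-0.016 -0.0005 -0.009 0 0 0 255;-0.021 -0.0005 -0.009 0 0 0 255;-0.026 -0.0005 -0.009 0 0 0 255;-0.030 -0.0005 -0.009 0 0 0 255;-0.034 -0.0005 -0.009 0 0 0 255")

```text
clock: 14.6
tool_pos: [0.595, 0.1298, 0.0318]
ee_rot: [-3.136, -0.156, 0.006]
wrist_force: [-0.2, 0.5, 0.2]
finger_gap: 0.0004
```

```bash
python3 - <<'E'
from h import *
s=st();tip()
im=arm.read_camera("side")
cv2.imwrite("pics/s13.png",cv2.resize(im[170:265,205:310],None,fx=6,fy=6,interpolation=2))
E
```

```text
t 14.6 p' [0.605  0.07   0.0318] W [-0.19  0.54  0.16] gap 0.0004
R in F [[1.0, 0.0, -0.004], [0.0, -1.0, 0.002], [-0.004, -0.002, -1.0]] q [-0.01   0.623 -0.428  1.749  0.327  0.844 -2.059]
tip' [0.6051 0.07   0.0718]
```

View pics/s13.png

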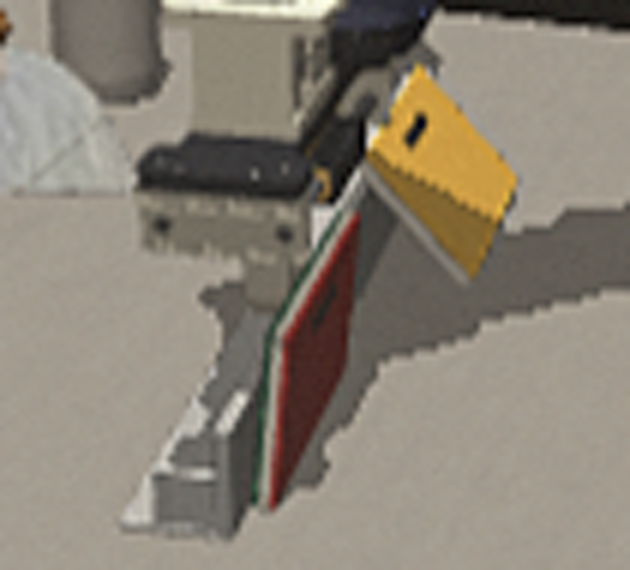

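The board is tipping towards the robot. I'll keep pushing.

Request:
arm_command(targets="-0.003 0 0 0 0 0 255;-0.006 0 0 0 0 0 255;-0.009 0 0 0 0 0 255;-0.012 0 0 0 0 0 255;-0.015 0 0 0 0 0 255;-0.018 0 0 0 0 0 255;-0.021 0 0 0 0 0 255;-0.021 0 0 0 0 0 255")

```text
clock: 15.65
tool_pos: [0.5741, 0.1276, 0.0319]
ee_rot: [-3.136, -0.156, 0.006]
wrist_force: [-1.1, 0.5, -0.7]
finger_gap: 0.0005
```

```bash
python3 - <<'E'
from h import *
s=st();tip()
im=arm.read_camera("side")
cv2.imwrite("pics/s14.png",cv2.resize(im[170:275,205:320],None,fx=5.5,fy=5.5,interpolation=2))
E
```

```text
t 15.65 p' [0.5839 0.07   0.0319] W [-1.06  0.53 -0.72] gap 0.0005
R in F [[1.0, 0.0, -0.004], [0.0, -1.0, 0.002], [-0.004, -0.002, -1.0]] q [-0.007  0.597 -0.433  1.803  0.326  0.817 -2.072]
tip' [0.5841 0.0699 0.0719]
```

View pics/s14.png

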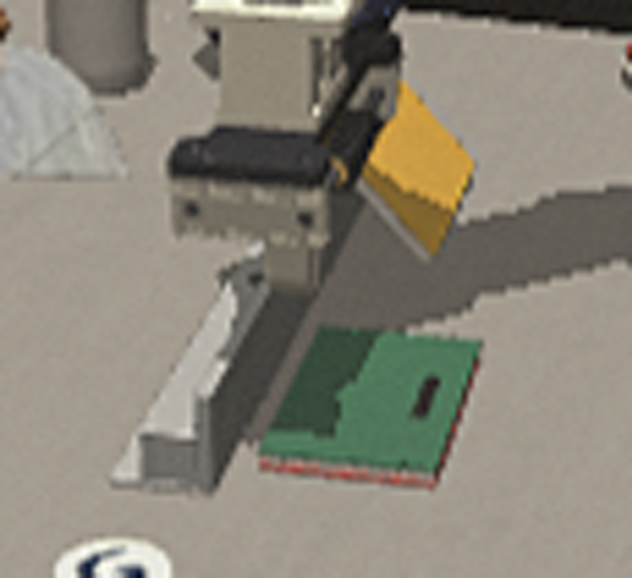

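The board is flat with the green side up. I'll raise the arm clear and move it aside to check.

Request:
arm_command(targets="0.0 0 -0.03 0 0 0 255;0.0 0 -0.07 0 0 0 255;-0.02 0 -0.11 0 0 0 255;-0.06 0.03 -0.14 0 0 0 255;-0.1 0.07 -0.15 0 0 0 255;-0.13 0.12 -0.15 0 0 0 255;-0.15 0.17 -0.15 0 0 0 255;-0.15 0.22 -0.15 0 0 0 255;-0.15 0.26 -0.15 0 0 0 255;-0.15 0.28 -0.15 0 0 0 255")

```text
clock: 16.95
tool_pos: [0.4533, -0.1687, 0.182]
ee_rot: [-3.137, -0.152, 0.005]
wrist_force: [0.0, 0.5, 1.1]
finger_gap: 0.0004
```

```bash
python3 - <<'E'
from h import *
np.set_printoptions(precision=4,suppress=True)
st()
t=arm.read_camera("top");s=arm.read_camera("side")
cv2.imwrite("pics/t15.png",cv2.resize(t[140:260,90:440],None,fx=2.2,fy=2.2,interpolation=2))
cv2.imwrite("pics/s15.png",s)
c=quad(big(mask(t,"green"),(180,160,300,260)));P=plane("top",c,.012);print("green top",c.tolist(),(P@F))
c=quad(big(mask(s,"green"),(200,180,330,290)));print("green side",(plane("side",c,.012)@F))
try:
  a=cv2.imread("pics/top0.png");b=quad(big(mask(t,"yellow"),(280,165,370,225)));print("yel",b.tolist())
except Exception as e:print(e)
E
```

```text
t 16.95 p' [ 0.4343 -0.2129  0.182 ] W [0.04 0.46 1.11] gap 0.0004
R in F [[1.0, -0.003, -0.003], [-0.003, -1.0, 0.001], [-0.003, -0.001, -1.0]] q [ 0.569  0.251 -0.391  1.894  0.111  1.021 -1.344]
green top [[264, 226], [218, 231], [216, 202], [261, 198]] [[0.4989 0.0037 0.012 ]
 [0.4974 0.1383 0.012 ]
 [0.5831 0.1373 0.012 ]
 [0.5823 0.0045 0.012 ]]
green side [[0.4984 0.0514 0.012 ]
 [0.5233 0.012  0.012 ]
 [0.5059 0.0083 0.012 ]
 [0.499  0.0134 0.012 ]]
yel [[346, 203], [301, 207], [301, 184], [349, 179]]
```

View pics/t15.png

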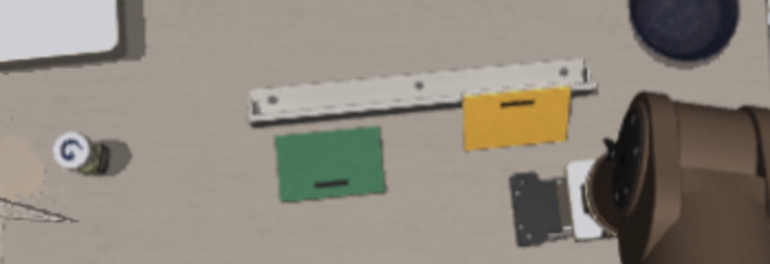

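View pics/s15.png

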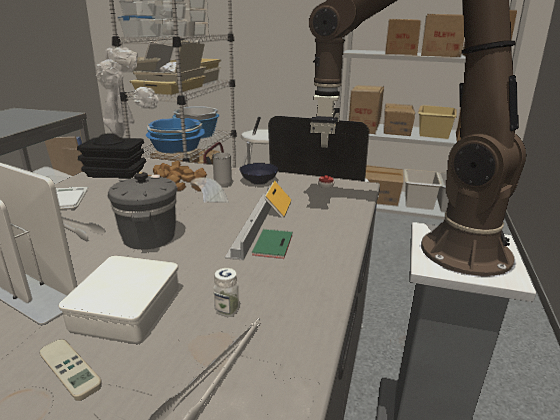

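The checks look good. In the top view the board lies flat at about (240,214), green up, about 17 mm in front of the rail. The yellow board's corners match the first picture to the pixel, and the jar and timer appear where they were. I'm handing the job in.

```bash
python3 -c "
from bench import arm
print(arm.close_job(), arm.sense()['clock'])"
```

```text
the job is handed in; nothing more can be done
the job is handed in; nothing more can be done
```

The red-and-green board now lies flat, green side up, about 17 mm in front of the rail and nearly parallel to it. However, an early move probably broke the 120 N wrist-force limit, so the attempt may be judged failed.

I pushed the foot in with shut fingers until the board stood upright against the rail, and it stayed up on its own when I let go. I then pushed its top edge from behind until it fell towards the robot.

**Last checks (about 17 s of 38 s):**
- **Board:** the top-view corner measurement agrees with the board's size. The side-view corner fit came out meaningless, so I judged that view by eye.
- **Bystanders:** the yellow board's corners are at the same pixels as at the start. The jar and timer look unmoved by eye; I did not measure them again.
- **Arm:** it is clear of everything, with the fingers shut.

**What went wrong:**
- **Force and joint range:** at 2.1 s, still in free air, a 40° tool tilt drove the wrist to its joint limits. The wrist force read about 150 N for a moment. Joint 6 read 0.117 (limit 0.12) and joint 7 read −2.743 (limit −2.74), so both were slightly past their ranges. I backed off and the reading fell to a few newtons.
- **TCP reading:** the fingertips sat about 40 mm further back along the tool axis than the reported TCP, as both cameras showed. My first push therefore missed the board without touching it, and I corrected for this afterwards. While pushing, the end-of-move force readings never passed about 20 N.

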